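Pin the core holder's trunnion shaft with a linchpin and snap its ring shut

ROBOT

A 6-joint arm with a two-finger parallel gripper is mounted at the origin on the work surface. World frame = base frame: x ahead of the robot, y to its left, z up, the work surface at z = 0. Lengths are in m, angles in degrees, forces in N, time in s.
With the tool pointing down it reaches from about 0.35 to 0.775 m from the base axis. Payload 5.5 kg.
Tool frame: the origin (TCP) lies at the very end of the fingers, on their centre line; the grasp point (between the pads) lies 19 mm behind it; z points along the fingers, y is the line along which they close (so a half turn about z gives the same grasp; the last joint's range is limited). The gripper opens to 85 mm and grips with 20 to 120 N. Pads are 22 mm wide; open, the fingers measure 114 mm over their backs; the gripper's body (76 mm by 85 mm) begins 54 mm behind the grasp point. The pads swing forward as they close: fully open they stand 13 mm farther back than shut.
Start: joints at [61.387, 17.945, 2.641, 74.691, 0, 82.002], TCP at [0.202, 0.538, 0.231] pointing down, gripper open.
Joint ranges: [-158.12, 158.12], [-49.38, 96.58], [-58.88, 72.47], [-126.05, 133.96], [-84.25, 85.87], [-180, 180]. Speed limits (degrees/s): [147.25, 147.25, 180, 180, 180, 180].

INTERFACE

Orientations are given as a 3x3 rotation matrix whose columns are the frame's x, y, z axes.
In Python, from station import status, imaging, arm gives the robot as it stands. The module is installed in compiled form; this text tells all that it offers.
- The arm moves only by the tool play_rows, never from a script. Its argument "series" is a list of rows, each a list of 7 numbers: the shift along the world's x, y, z normalised to -1 to 1, where 1 is 25 mm, then the turn, a rotation vector about the world's x, y, z normalised to -1 to 1, where 1 is 0.1 rad, then the opening, from -1 (shut) to 1 (fully open). A call has 1 to 20 rows; each row shifts and turns the commanded pose from where the row before left it; what a row does not reach is not made up. A row lasts 1/12 s, in which the tool goes at most 41.7 mm and 7.16 degrees, less where a joint would pass 70% of its speed; a pose out of reach is approached as far as the arm can. A call with a number of a shift or a turn outside -1 to 1 is refused whole. A call with a gripper value outside its range is refused whole. The fingers move at their own pace and stop on an object; the grip force is fixed at half the most. Time passes only in rows, so rows that do not move let the fingers close. It gives the time, the measured TCP pose, the force, the opening and the grip force at its end, in the units of the state.
- status.read_state(): the state, without advancing time (a new reading comes with each control period).
- imaging.capture(name): name is "scene" or "top"; returns a dict with "img" (480x640x3 uint8, red, green, blue), "fx", "fy", "cx", "cy" (pixels), "R" (3x3) and "t" (3): a world point X has camera coordinates R X + t. Camera axes: x right, y down, z forward; pixel columns grow to the right and rows downward; lengths in m; the calibration is good to about 2 mm. A picture is of the moment at which its call begins. There is no depth.
- arm.finish_job(): hands the job in; it is judged then, once.
Trained networks look in a picture, given as the dict that the camera call returned (one of the last four; its "shot" number tells which), for a name from the list of things; names that differ only in an ending like _2 or _b are one class to them, and where a whole thing is asked for, a point or a joint stands for the part that bears it (a point fixed in the world has none). Each returns a list of dicts, best first, with "conf" (0 to 1); they miss things now and then, are a little off and sometimes report something else, mostly with a low value. They report only what shows in the picture. A call takes as long as a camera call.
- imaging.search_frame(picture, name): "at" ([column, row] in pixels, amid what is visible of it).
- imaging.spot_point(picture, name): "at" ([column, row] in pixels: a listed point, or the origin of a listed thing).
The state is a dict: "time": time; "q": joint angles; "qvel": joint speeds; "tau": joint torques, N m; "position": TCP position; "ee_rot": TCP orientation; "ft_force": force on the tool from outside, world axes, zero at the start; "ft_torque": the same for the moment, N m; "finger_gap": finger opening in m; "finger_force": force on a finger pad.
Only numpy, scipy, OpenCV 4.12 (cv2) and the standard library are available. Lean on these libraries where they do the work, as an engineer would, in place of code of your own. Each camera call takes 0.05 s, during which the arm holds its last target. There are 200 camera calls.

TASK

Secure the trunnion shaft of the core holder: take the brass linchpin out of the pin block, feel for the cross hole in the shaft's squared end and put the pin down it, ring outboard, until the head sits on the shaft. Then swing the sprung ring over the shaft end and push it past the pin's lower end until it snaps and stays locked, and let go. Use a light hand: do not ram the pin against the shaft or bend the ring, and leave the other things where they are.

Things in the scene. Friction and masses are not known exactly. Their poses are not given: they have to be found in the camera images.
- stand: Blue trunnion stand, fixed, with a steel core holder (80 mm dia). Origin: underside centre of its base plate (130 x 290 x 12 mm), z up. The shaft lies along y, axis 105 mm up, free (outboard) end to -y. Near bracket: outer face y = -135 mm, with a brass bush round the shaft (30 mm dia, 22 mm long, 42 mm flange); bracket 56 mm wide, top 133 mm up. The core holder starts at y = -101 mm, top 145 mm up.
- hole_out (a point): Mouth of the vertical cross hole as it WOULD be with the shaft drawn fully out: stand frame (0, -183, 117) mm, axes as the stand. The shaft has end float and stands pushed in, by an unmeasured 3 to 14 mm: the real hole is that far from here towards the stand's +y, at the same height and x, to be found by feel. The shaft needs about 20 N to slide; it stops 15 mm in.
- shaft_face (a point): Centre of the shaft's outboard end face, again as it WOULD be with the shaft drawn fully out (3 to 14 mm outboard of where it is). The end is squared, 24 x 24 mm and 27 mm long, top flat and level; the through hole is 11 mm dia, slightly chamfered, on the centre line, 16 mm from this face.
- pin_block: Black block, 212 (x) x 40 (y) x 62 mm high, bolted down, with three vertical 12 mm holes through it at x = -70, 0 and +70 mm; a pin stands in each, in any order. Origin: centre of the underside.
- linchpin: Brass linchpin, about 0.11 kg, standing in a hole of the pin block. Origin: on the pin's axis at the underside of the head, which rests on the block. z up along the pin. Head: 20 (x) x 16 (y) x 26 mm high above the origin. Pin: 10 mm dia, reaching 50 mm below, flat-ended with a 1.5 mm chamfer. The ring hinges on the head 6 mm above the origin, axis along x; open, it sticks out to -y.
- linchpin_end (a point): Lowest point of the linchpin's pin, 50 mm below its origin.
- ring (a joint): Ring angle about its hinge (rad): 0 = level, out to the linchpin's -y; grows as it swings down; 1.571 = far bar right under the pin's end; locked it rests at 1.66 to 1.78; stops -0.3 and 1.78. Light friction holds it anywhere. At about 1.46 the bar meets the pin's end and must be pushed over it (5 N at the bar, more nearer the hinge); past 1.64 it snaps on by itself.
- ring_wire: The ring: yellow-plated steel wire, 4.4 mm thick. Origin on the hinge axis, ring along this frame's -y. Half-widths (x) by distance from the hinge: 11.5 mm at 0, 22 at 11, 25.5 at 28, 22 at 43, 12 at 56, where a straight far bar joins the sides. The far bar is sprung along -y: it gives about 2 mm (3 N/mm) as it rides over the pin's end.
- t_pin: Steel pin with a red T handle (50 mm bar, 28 mm high), standing in the pin block; leave it. Origin under its collar.
- clevis_pin: Plain steel pin with a dark round head (22 mm diameter, 12 mm high), standing in the pin block; leave it. Origin under its head.
- core_plug_a: Brown rock plug, 38 mm diameter, 65 mm high, upright. Origin at the centre of its underside.
- core_plug_b: Tan rock plug, 38 mm diameter, 50 mm high, upright. Origin at the centre of its underside.
- end_plug: Stepped stainless end plug, 64 mm diameter, 55 mm high. Origin at the centre of its underside.
- sample_tube: Clear tube with orange cap, 30 mm diameter, 110 mm high. Origin at the centre of its underside.
- spanner: Steel spanner lying on the bench. Origin under its middle.

How it is judged:
By the outcome, as a careful person would: the job done as asked, in the order asked, and still so for the second after the job is handed in, with the robot touching nothing.
It also fails if it takes over 67 s, if anything falls off the work surface, if the arm or the gripper's body presses on something with over 40 N, if the wrist force passes 120 N, or if a joint passes its speed limit or range.

## Working session

There is one attempt and no reset: what is moved stays moved. The work goes in short steps, Python scripts to look and compute and a tool call to move; the robot and the scene stay as the last step left them, time stands still between calls to the robot, and variables do not carry over. Pictures are saved under pics/ and viewed, at most 10 in all, crops included, and the job is handed in when it is done.

Besides the shell and the picture viewer there is one more tool, called as name(argument=value, ...) on one line, values as JSON. play_rows: Moves the arm, as the interface text tells. Its arguments: {"type":"object","properties":{"series":{"type":"array","items":{"type":"array","items":{"type":"number"}}}},"required":["series"]}

```bash
mkdir -p pics
cat > h.py <<'E'
import numpy as np, cv2
from station import status, imaging, arm
def shot(n,f=None):
    p=imaging.capture(n)
    if f: cv2.imwrite('pics/'+f,cv2.cvtColor(np.array(p['img']),cv2.COLOR_RGB2BGR))
    return p
def ray(p,uv):
    R=np.array(p['R']);t=np.array(p['t'])
    d=R.T@np.array([(uv[0]-p['cx'])/p['fx'],(uv[1]-p['cy'])/p['fy'],1]); return -R.T@t,d
def atz(p,uv,z):
    c,d=ray(p,uv); return c+d*(z-c[2])/d[2]
def tri(*obs):
    A=0;b=0
    for p,uv in obs:
        c,d=ray(p,uv); d=d/np.linalg.norm(d); M=np.eye(3)-np.outer(d,d); A=A+M; b=b+M@c
    return np.linalg.solve(A,b)
def proj(p,X):
    x=np.array(p['R'])@np.array(X)+np.array(p['t']); return [p['fx']*x[0]/x[2]+p['cx'],p['fy']*x[1]/x[2]+p['cy']]
def st():
    s=status.read_state(); print({k:np.round(s[k],4).tolist() for k in ('time','position','ee_rot','ft_force','ft_torque','finger_gap','finger_force')})
E
cat > a.py <<'E'
from h import *
np.set_printoptions(precision=4,suppress=True)
a=shot('scene','s0.png');b=shot('top','t0.png')
for p in(a,b): print('cam',-np.array(p['R']).T@np.array(p['t']),p['fx'])
for n in ['stand','hole_out','shaft_face','pin_block','linchpin','linchpin_end','ring_wire','t_pin','clevis_pin','core_plug_a','core_plug_b','end_plug','sample_tube','spanner']:
    for l,p in(('s',a),('t',b)):
        print(n,l,[(np.round(r['at'],1).tolist(),round(r['conf'],2)) for r in imaging.spot_point(p,n)[:3]])
st()
E
python3 a.py
```

```text
cam [ 1.4031 -0.8251  0.8463] 600.0727552721355
cam [ 0.5147 -0.083   0.9434] 461.06571403466717
stand s [([345.6, 214.5], 0.74)]
stand t [([180.1, 316.1], 0.97), ([454.1, 225.9], 0.59)]
hole_out s [([284.3, 192.7], 0.86)]
hole_out t [([450.8, 227.7], 0.71), ([259.8, 341.3], 0.61)]
shaft_face s [([282.5, 198.4], 0.57)]
shaft_face t [([273.1, 344.4], 0.95), ([364.7, 343.1], 0.34)]
pin_block s [([243.7, 283.3], 0.87), ([238.1, 254.8], 0.71)]
pin_block t [([373.5, 306.4], 0.91)]
linchpin s [([238.6, 260.3], 0.79)]
linchpin t [([375.8, 305.9], 0.88)]
linchpin_end s []
linchpin_end t [([389.3, 186.0], 0.37)]
ring_wire s [([236.2, 253.8], 0.63)]
ring_wire t [([374.9, 309.5], 0.52), ([390.6, 181.9], 0.19)]
t_pin s [([255.7, 268.4], 0.78)]
t_pin t [([385.2, 272.9], 0.57)]
clevis_pin s [([225.7, 241.2], 0.62)]
clevis_pin t [([362.8, 345.0], 0.56)]
core_plug_a s [([369.9, 283.3], 0.93), ([346.4, 323.7], 0.93), ([231.1, 358.6], 0.64)]
core_plug_a t [([283.3, 197.8], 0.69), ([343.5, 179.0], 0.55)]
core_plug_b s [([369.9, 283.3], 0.93), ([346.4, 323.7], 0.93), ([231.1, 358.6], 0.64)]
core_plug_b t [([283.3, 197.8], 0.69), ([343.5, 179.0], 0.55)]
end_plug s [([232.2, 358.3], 0.83)]
end_plug t [([452.2, 225.2], 0.77)]
sample_tube s [([307.3, 343.0], 0.7), ([224.7, 241.8], 0.17)]
sample_tube t [([390.2, 183.3], 0.83)]
spanner s [([369.3, 285.1], 0.39)]
spanner t [([473.7, 332.0], 0.8)]
{'time': 1.5, 'position': [0.2025, 0.5382, 0.2313], 'ee_rot': [[-0.936, 0.3521, 0.0001], [0.3521, 0.936, 0.0001], [-0.0, 0.0001, -1.0]], 'ft_force': [-0.1268, -1.0679, -0.6312], 'ft_torque': [0.0374, 0.0221, 0.0266], 'finger_gap': 0.0855, 'finger_force': 0.0}
```

View pics/s0.png

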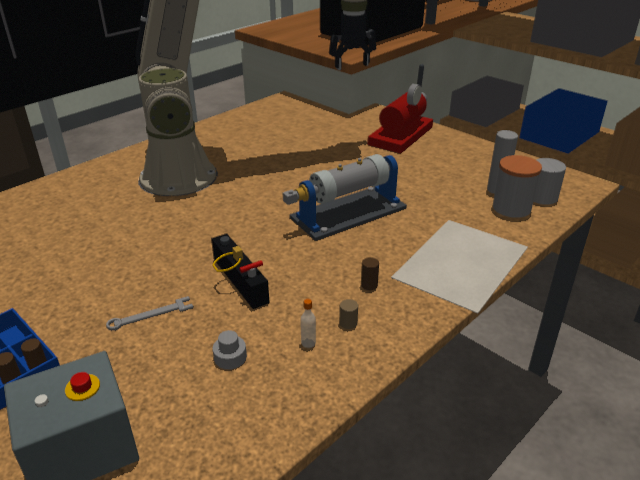

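View pics/t0.png

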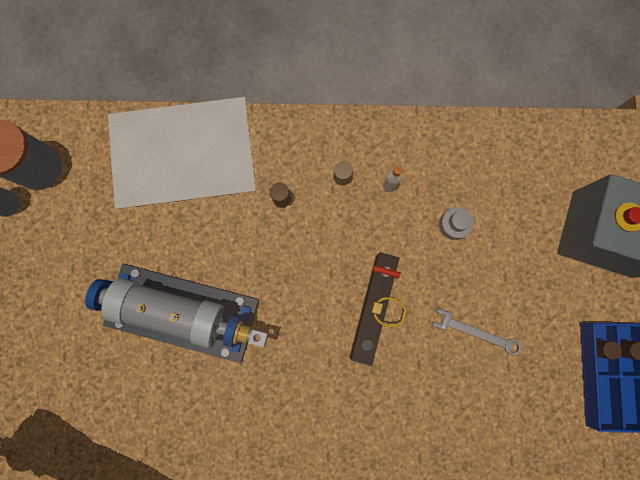

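```bash
cat > b.py <<'E'
from h import *
np.set_printoptions(precision=4,suppress=True)
a=shot('scene');b=shot('top')
def best(p,n,near):
    r=imaging.spot_point(p,n); r=[x for x in r if np.hypot(*(np.array(x['at'])-near))<15]
    return r[0]['at'] if r else None
for n,ns,nt in [('stand',[345,214],[180,316]),('hole_out',[284,192],[260,341]),('shaft_face',[282,198],[273,344]),('pin_block',[243,283],[373,306]),('linchpin',[238,260],[375,306]),('ring_wire',[236,254],[375,309]),('t_pin',[255,268],[385,273]),('clevis_pin',[225,241],[363,345])]:
    u,v=best(a,n,np.array(ns)),best(b,n,np.array(nt)); print(n,u,v,tri((a,u),(b,v)) if u is not None and v is not None else '')
E
python3 b.py
```

```text
stand [349.0, 217.0] [181.3, 313.2] [ 0.5013  0.2033 -0.0148]
hole_out [286.4, 191.1] [262.8, 340.1] [0.4606 0.0168 0.1259]
shaft_face [282.1, 198.5] [273.1, 342.7] [0.4569 0.0021 0.1098]
pin_block [243.7, 283.3] [370.6, 306.2] [ 0.525  -0.1843 -0.0071]
linchpin [239.1, 258.7] [376.3, 309.7] [ 0.5187 -0.1869  0.0607]
ring_wire [238.7, 253.8] [376.1, 306.6] [ 0.5228 -0.1866  0.0759]
t_pin [254.8, 271.8] [381.8, 271.8] [ 0.5889 -0.1979  0.0675]
clevis_pin [224.5, 244.7] [363.0, 344.7] [ 0.4492 -0.167   0.0549]
```

The scene view shows the stand with its shaft end toward world −y (squared end near (290,197), hole in the top view near (257,338)). The linchpin stands in the block's middle hole (scene (237,258), top (377,308)). Its yellow ring is open and points outward, between the red T pin and the dark clevis head. I'll enlarge both areas for exact alignment.

```bash
cat > c.py <<'E'
from h import *
a=shot('scene');b=shot('top')
A=cv2.cvtColor(np.array(a['img']),cv2.COLOR_RGB2BGR);B=cv2.cvtColor(np.array(b['img']),cv2.COLOR_RGB2BGR)
def c(I,x,y,w,h,s): return cv2.resize(I[y:y+h,x:x+w],None,fx=s,fy=s,interpolation=cv2.INTER_CUBIC)
o=np.zeros((600,800,3),np.uint8)
o[:300,:400]=c(B,210,300,80,60,5); o[:300,400:]=c(A,270,170,80,60,5)
o[300:,:400]=c(B,340,250,100,75,4) if 0 else c(B,340,285,80,60,5); o[300:,400:]=c(A,205,235,80,60,5)
cv2.imwrite('pics/c1.png',o)
o=np.zeros((600,800,3),np.uint8)
o[:400,:800]=c(B,90,255,200,100,4)
cv2.imwrite('pics/c2.png',o)
E
python3 c.py
```

```text
(no output)
```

View pics/c1.png

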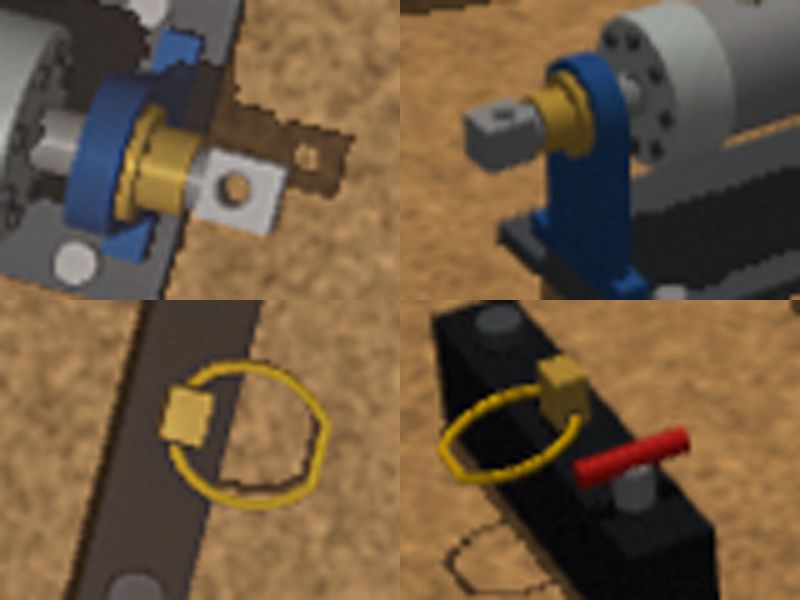

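View pics/c2.png

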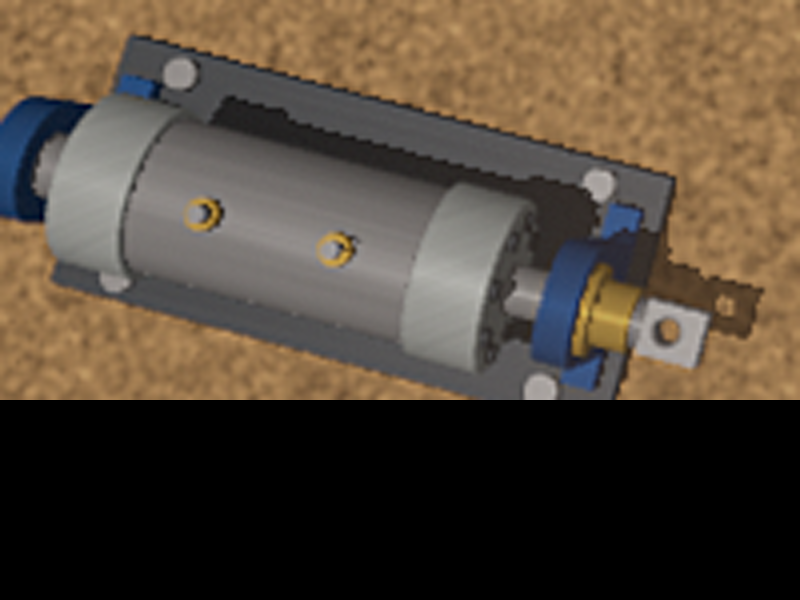

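The top view shows the shaft hole at about (256.8,337.6), with the square-end corners clear. The pin head top is centred near (377.4,308.2), with the ring level toward the stand's outboard direction. In the scene view the hole is at about (291.4,193) and the head top at (237.6,248.4).

```bash
cat > d.py <<'E'
from h import *
from scipy.optimize import least_squares
np.set_printoptions(precision=4,suppress=True)
a=shot('scene');b=shot('top')
C=lambda u,v,x0,y0,s:((u+.5)/s-.5+x0,(v+.5)/s-.5+y0)
T=lambda u,v:C(u,v,210,300,5); T2=lambda u,v:C(u,v,90,255,4); S=lambda u,v:C(u-400,v,270,170,5)
P=lambda u,v:C(u,v-300,340,285,5); Q=lambda u,v:C(u-400,v-300,205,235,5)
ht=T(234,188);hs=S(507,115)
print('hole top@z',atz(b,ht,.117),'scene@z',atz(a,hs,.117),'tri',tri((a,hs),(b,ht)))
hp=P(187.5,416.5);hq=Q(563,367)
print('head top@.088',atz(b,hp,.088),'scene',atz(a,hq,.088),'tri',tri((a,hq),(b,hp)))
obs=[(b,T2(132,36),(65,145,12),0),(b,T2(673,178),(65,-145,12),0),
(b,T(207,150),(12,-172,117),1),(b,T(290,166),(12,-199,117),1),(b,T(270,236),(-12,-199,117),1),(b,T(192,214),(-12,-172,117),1),(b,ht,(0,-183,117),1),(a,hs,(0,-183,117),1)]
def f(p,full=0):
    x,y,w,fl,du,dv=p;c,s=np.cos(w),np.sin(w);r=[]
    for cam,uv,X,m in obs:
        X=np.array(X)/1e3; X[1]+=m*fl
        W=[x+c*X[0]-s*X[1],y+s*X[0]+c*X[1],X[2]]
        r+=list(np.array(proj(cam,W))-uv-(np.array([du,dv]) if cam is a else 0))
    return np.array(r+[du/1.5,dv/1.5])
o=least_squares(f,[.5,.2,-.27,.008,0,0],loss='soft_l1');x,y,w,fl=o.x[:4];print('stand',o.x,np.rad2deg(w),'res',o.fun)
c,s=np.cos(w),np.sin(w)
print('hole',x-s*(-.183+fl),y+c*(-.183+fl))
# head corners, ring far bar yaw
hc=[atz(b,P(*u),.088)[:2] for u in [(172,386),(213,393),(203,447),(163,440)]];print(np.array(hc))
e=(hc[0]+hc[1])-(hc[2]+hc[3]);print('head x-axis deg',np.rad2deg(np.arctan2(e[1],e[0])))
fb=[atz(b,P(*u),.068)[:2] for u in [(328,427),(311,487)]];e=fb[0]-fb[1];print('farbar',fb,np.rad2deg(np.arctan2(e[1],e[0])),np.linalg.norm(e))
bl=[atz(b,P(*u),.062)[:2] for u in [(262,300),(188,598)]];e=bl[0]-bl[1];print('block edge',np.rad2deg(np.arctan2(e[1],e[0])))
E
python3 d.py
```

```text
hole top@z [0.4635 0.0278 0.117 ] scene@z [0.4636 0.0317 0.117 ] tri [0.4646 0.0288 0.1184]
head top@.088 [ 0.5194 -0.1881  0.088 ] scene [ 0.5182 -0.184   0.088 ] tri [ 0.5202 -0.1869  0.0905]
stand [ 0.5022  0.1957 -0.2297  0.011  -0.8402  0.304 ] -13.161859276313526 res [-0.9265 -0.1506  1.0561 -0.1025  0.9869 -0.3948 -0.8865  0.2643 -0.4611
 -0.302   0.3612  0.2054 -0.2173  0.2703 -0.3446  0.1336 -0.5601  0.2027]
hole 0.4630527933963288 0.02821424919278559
[[ 0.5304 -0.1824]
 [ 0.5282 -0.1975]
 [ 0.5084 -0.1939]
 [ 0.5107 -0.1792]]
head x-axis deg -9.841037879905683
farbar [array([ 0.5167, -0.2433]), array([ 0.4943, -0.2368])] -16.107090512098605 0.023300938427465875
block edge -13.946745655959653
```

play_rows(series=[[0.42,-0.967,0,0,0,-0.485,0.2],[0.42,-0.967,0,0,0,-0.485,0.2],[0.42,-0.967,0,0,0,-0.485,0.2],[0.42,-0.967,0,0,0,-0.485,0.2],[0.42,-0.967,0,0,0,-0.485,0.2],[0.42,-0.967,0,0,0,-0.485,0.2],[0.42,-0.967,0,0,0,-0.485,0.2],[0.42,-0.967,0,0,0,-0.485,0.2],[0.42,-0.967,0,0,0,-0.485,0.2],[0.42,-0.967,0,0,0,-0.485,0.2],[0.42,-0.967,0,0,0,-0.485,0.2],[0.42,-0.967,0,0,0,-0.485,0.2],[0.42,-0.967,0,0,0,-0.485,0.2],[0.42,-0.967,0,0,0,-0.485,0.2],[0.42,-0.967,0,0,0,-0.485,0.2],[0.42,-0.967,0,0,0,-0.485,0.2],[0.42,-0.967,0,0,0,-0.485,0.2],[0.42,-0.967,0,0,0,-0.485,0.2],[0.42,-0.967,0,0,0,-0.485,0.2],[0.42,-0.967,0,0,0,-0.485,0.2]])

```text
time: 4.27
position: [0.4128, 0.0534, 0.2316]
ee_rot: [[-0.236, 0.972, 0.001], [0.972, 0.236, 0.0], [-0.0, 0.001, -1.0]]
ft_force: [0.5, 1.4, -0.7]
finger_gap: 0.051
finger_force: 0.0
```

play_rows(series=[[0.42,-0.967,0,0,0,-0.485,0.2],[0.42,-0.967,0,0,0,-0.485,0.2],[0.42,-0.967,0,0,0,-0.485,0.2],[0.42,-0.967,0,0,0,-0.485,0.2],[0.42,-0.967,0,0,0,-0.485,0.2],[0.42,-0.967,-0.5,0,0,-0.485,0.2],[0.42,-0.967,-0.5,0,0,-0.485,0.2],[0.42,-0.967,-0.5,0,0,-0.485,0.2],[0.42,-0.967,-0.5,0,0,-0.485,0.2],[0.42,-0.967,-0.5,0,0,-0.485,0.2],[0,0,-0.5,0,0,0,0.2],[0,0,0,0,0,0,0.2],[0,0,0,0,0,0,0.2]])

```text
time: 5.35
position: [0.5166, -0.1867, 0.1556]
ee_rot: [[0.242, 0.97, -0.002], [0.97, -0.242, 0.001], [0.001, -0.002, -1.0]]
ft_force: [-0.2, 1.0, 0.4]
finger_gap: 0.0516
finger_force: 0.0
```

```bash
python3 -c "
from h import *
st()"
```

```text
{'time': 5.35, 'position': [0.5166, -0.1867, 0.1556], 'ee_rot': [[0.2418, 0.9703, -0.0021], [0.9703, -0.2418, 0.0013], [0.0008, -0.0024, -1.0]], 'ft_force': [-0.1972, 0.9802, 0.4299], 'ft_torque': [-0.0605, 0.0911, -0.027], 'finger_gap': 0.0516, 'finger_force': 0.0}
```

play_rows(series=[[0.1,0,-0.8,0,0,0,0.2],[0,0,-0.8,0,0,0,0.2],[0,0,-0.8,0,0,0,0.2],[0,0,-0.5,0,0,0,0.2],[0,0,-0.3,0,0,0,0.2],[0,0,0,0,0,0,0.2],[0,0,0,0,0,0,0.2]])

```text
time: 5.93
position: [0.5203, -0.1867, 0.0773]
ee_rot: [[0.241, 0.971, 0.001], [0.971, -0.241, -0.0], [-0.0, 0.001, -1.0]]
ft_force: [0.1, 0.4, -0.4]
finger_gap: 0.0509
finger_force: 0.0
```

```bash
python3 -c "
from h import *
a=shot('scene');b=shot('top')
A=cv2.cvtColor(np.array(a['img']),cv2.COLOR_RGB2BGR);B=cv2.cvtColor(np.array(b['img']),cv2.COLOR_RGB2BGR)
c=lambda I,x,y,w,h,s: cv2.resize(I[y:y+h,x:x+w],None,fx=s,fy=s,interpolation=cv2.INTER_CUBIC)
cv2.imwrite('pics/g1.png',np.hstack([c(B,330,260,100,90,4),c(A,195,190,100,90,4)]))
st()"
```

```text
{'time': 6.0333, 'position': [0.5209, -0.1872, 0.0778], 'ee_rot': [[0.2411, 0.9705, 0.0022], [0.9705, -0.2411, -0.0011], [-0.0006, 0.0024, -1.0]], 'ft_force': [-0.2132, -0.1165, -0.0201], 'ft_torque': [-0.0109, 0.0154, -0.0605], 'finger_gap': 0.0511, 'finger_force': 0.0}
```

View pics/g1.png

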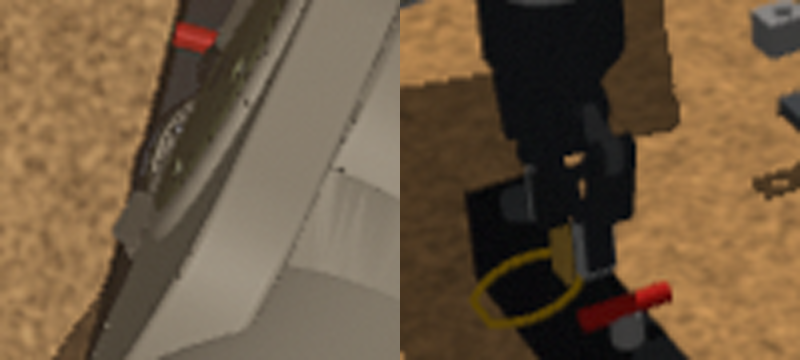

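The scene crop shows the fingers straddling the brass head at about (565,250), above the ring and clear of the T handle; the arm hides it from the top camera. I'll close now.

play_rows(series=[[0,0,-0.1,0,0,0,-0.3],[0,0,0,0,0,0,-0.45],[0,0,0,0,0,0,-0.5],[0,0,0,0,0,0,-0.5]])

```text
time: 6.37
position: [0.5201, -0.1871, 0.0741]
ee_rot: [[0.242, 0.97, 0.0], [0.97, -0.242, -0.0], [-0.0, 0.0, -1.0]]
ft_force: [0.2, -0.4, 0.5]
finger_gap: 0.0213
finger_force: 0.0
```

play_rows(series=[[0,0,0,0,0,0,-0.55],[0,0,0,0,0,0,-0.6],[0,0,0,0,0,0,-0.7],[0,0,0,0,0,0,-0.8],[0,0,0,0,0,0,-1],[0,0,0,0,0,0,-1]])

```text
time: 6.87
position: [0.5201, -0.1872, 0.0742]
ee_rot: [[0.242, 0.97, 0.0], [0.97, -0.242, -0.0], [-0.0, 0.001, -1.0]]
ft_force: [-2.6, -0.4, 4.7]
finger_gap: 0.0184
finger_force: 58.6
```

play_rows(series=[[0,0,0.2,0,0,0,-1],[0,0,0.4,0,0,0,-1],[0,0,0.6,0,0,0,-1],[0,0,0.8,0,0,0,-1],[0,0,0.8,0,0,0,-1],[0,0,0.8,0,0,0,-1],[0,0,0.8,0,0,0,-1],[0,0,0.8,0,0,0,-1],[0,0,0,0,0,0,-1],[0,0,0,0,0,0,-1]])

```text
time: 7.7
position: [0.5208, -0.1874, 0.2051]
ee_rot: [[0.242, 0.97, 0.003], [0.97, -0.242, -0.001], [-0.001, 0.003, -1.0]]
ft_force: [0.0, -0.4, -1.6]
finger_gap: 0.0182
finger_force: 58.8
```

```bash
cat > e.py <<'E'
from h import *
import sys
np.set_printoptions(precision=4,suppress=True)
a=shot('scene');b=shot('top')
for n in ['linchpin','linchpin_end','ring_wire']:
    u=[imaging.spot_point(p,n)[:2] for p in (a,b)]
    print(n,[[(np.round(r['at'],1).tolist(),round(r['conf'],2)) for r in x] for x in u])
    if u[0] and u[1]: print(tri((a,u[0][0]['at']),(b,u[1][0]['at'])))
st()
E
python3 e.py
```

```text
linchpin [[([233.3, 211.7], 0.59)], []]
linchpin_end [[([234.6, 228.6], 0.76), ([308.8, 342.3], 0.7)], []]
ring_wire [[], [([372.0, 306.9], 0.66)]]
{'time': 8.1, 'position': [0.5196, -0.1868, 0.203], 'ee_rot': [[0.2416, 0.9704, -0.0013], [0.9704, -0.2416, 0.0007], [0.0004, -0.0014, -1.0]], 'ft_force': [-0.1478, 0.1881, -1.4708], 'ft_torque': [0.056, -0.011, 0.024], 'finger_gap': 0.0184, 'finger_force': 58.824}
```

play_rows(series=[[-0.227,0.85,0,0,0,0,-1],[-0.227,0.85,0,0,0,0,-1],[-0.227,0.85,0,0,0,0,-1],[-0.227,0.85,0,0,0,0,-1],[-0.227,0.85,0,0,0,0,-1],[-0.227,0.85,0,0,0,0,-1],[-0.227,0.85,0,0,0,0,-1],[-0.227,0.85,0,0,0,0,-1],[-0.227,0.85,0,0,0,0,-1],[-0.227,0.85,0,0,0,0,-1],[0,0,0,0,0,0,-1],[0,0,0,0,0,0,-1]])

```text
time: 9.1
position: [0.4629, 0.0263, 0.2038]
ee_rot: [[0.239, 0.971, -0.0], [0.971, -0.239, -0.0], [-0.0, 0.0, -1.0]]
ft_force: [0.3, -0.2, -0.5]
finger_gap: 0.0177
finger_force: 58.8
```

```bash
cat >> e.py <<'E'
A=cv2.cvtColor(np.array(a['img']),cv2.COLOR_RGB2BGR);B=cv2.cvtColor(np.array(b['img']),cv2.COLOR_RGB2BGR)
c=lambda I,x,y,w,h,s: cv2.resize(I[y:y+h,x:x+w],None,fx=s,fy=s,interpolation=cv2.INTER_CUBIC)
cv2.imwrite('pics/'+sys.argv[1],np.hstack([c(B,220,290,80,90,5),c(A,250,130,80,90,5)]))
E
python3 e.py h1.png
```

```text
linchpin [[([286.9, 167.6], 0.54)], [([251.8, 337.2], 0.79)]]
[0.466  0.0232 0.1896]
linchpin_end [[([289.6, 183.4], 0.49), ([286.4, 167.9], 0.46)], []]
ring_wire [[([287.2, 159.1], 0.62)], [([256.1, 338.4], 0.53), ([281.5, 199.4], 0.42)]]
[0.4688 0.0164 0.2147]
{'time': 9.5, 'position': [0.4634, 0.0249, 0.2037], 'ee_rot': [[0.2427, 0.9701, -0.0001], [0.9701, -0.2427, -0.0001], [-0.0001, -0.0001, -1.0]], 'ft_force': [-0.0488, -0.4466, -0.8397], 'ft_torque': [0.0198, 0.0295, -0.0111], 'finger_gap': 0.0179, 'finger_force': 58.8471}
```

View pics/h1.png

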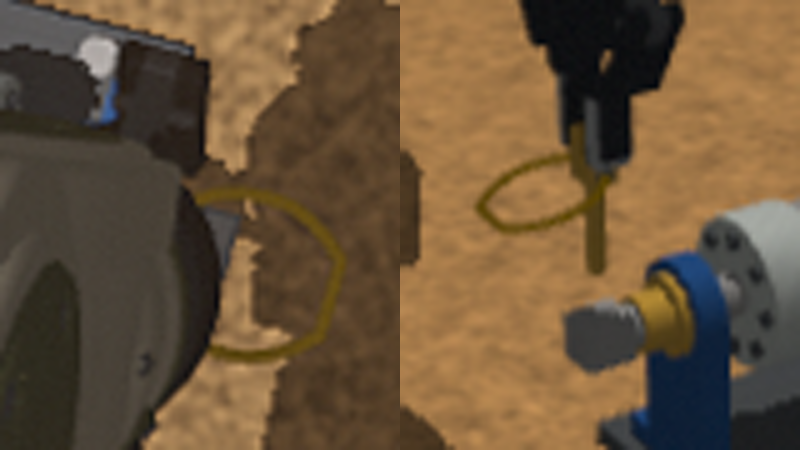

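The pin is held upright with its ring outboard, and its lower end is at scene (289.2,183.4), just above the shaft's square end. I'll compare this with the hole as seen by the same camera.

```bash
python3 -c "
from h import *
a=shot('scene')
for z in (.140,.142): print(atz(a,(289.0,183.2),z))
print(atz(a,(291.4,193.),.117)); print(proj(a,(.4632,.026,.142)))"
```

```text
[0.45658454 0.03260922 0.14      ]
[0.45926497 0.03018027 0.142     ]
[0.46570378 0.03101109 0.117     ]
[np.float64(288.85397188619316), np.float64(184.3614862659865)]
```

play_rows(series=[[0,0,-0.4,0,0,0,-1],[0,0,-0.3,0,0,0,-1],[0,0,-0.1,0,0,0,-1],[0,0,0,0,0,0,-1],[0,0,-0.04,0,0,0,-1],[0,0,-0.04,0,0,0,-1]])

```text
time: 10.05
position: [0.4633, 0.0255, 0.1818]
ee_rot: [[0.242, 0.97, 0.0], [0.97, -0.242, -0.0], [0.0, 0.0, -1.0]]
ft_force: [0.0, 0.5, -0.9]
finger_gap: 0.0187
finger_force: 58.9
```

play_rows(series=[[0,0,-0.04,0,0,0,-1],[0,0,0,0,0,0,-1]])

```text
time: 10.22
position: [0.4633, 0.0255, 0.1808]
ee_rot: [[0.242, 0.97, 0.0], [0.97, -0.242, -0.0], [0.0, 0.0, -1.0]]
ft_force: [-0.2, 0.1, -0.7]
finger_gap: 0.018
finger_force: 58.9
```

play_rows(series=[[0,0,-0.04,0,0,0,-1],[0,0,0,0,0,0,-1]])

```text
time: 10.38
position: [0.4632, 0.0255, 0.1798]
ee_rot: [[0.242, 0.97, 0.0], [0.97, -0.242, -0.0], [-0.0, 0.0, -1.0]]
ft_force: [0.2, 0.2, -0.6]
finger_gap: 0.0182
finger_force: 58.9
```

play_rows(series=[[0,0,-0.03,0,0,0,-1],[0,0,0,0,0,0,-1]])

```text
time: 10.55
position: [0.4633, 0.0255, 0.1792]
ee_rot: [[0.242, 0.97, 0.0], [0.97, -0.242, -0.0], [0.0, 0.0, -1.0]]
ft_force: [0.4, 0.2, 0.0]
finger_gap: 0.0184
finger_force: 59.0
```

play_rows(series=[[0,0,-0.03,0,0,0,-1],[0,0,0,0,0,0,-1]])

```text
time: 10.72
position: [0.4635, 0.0255, 0.179]
ee_rot: [[0.242, 0.97, 0.001], [0.97, -0.242, -0.0], [0.0, 0.001, -1.0]]
ft_force: [-1.4, -0.5, 4.6]
finger_gap: 0.0185
finger_force: 59.5
```

play_rows(series=[[0.01,0.039,0,0,0,0,-1],[0,0,0,0,0,0,-1]])

```text
time: 10.88
position: [0.4637, 0.0262, 0.1789]
ee_rot: [[0.242, 0.97, 0.001], [0.97, -0.242, -0.001], [-0.001, 0.001, -1.0]]
ft_force: [-1.6, -1.0, 5.9]
finger_gap: 0.0182
finger_force: 59.6
```

play_rows(series=[[0.01,0.039,0,0,0,0,-1],[0,0,0,0,0,0,-1]])

```text
time: 11.05
position: [0.4639, 0.0268, 0.1789]
ee_rot: [[0.242, 0.97, 0.001], [0.97, -0.242, -0.002], [-0.002, 0.001, -1.0]]
ft_force: [-1.1, -2.0, 6.1]
finger_gap: 0.0184
finger_force: 59.6
```

play_rows(series=[[0.005,0.02,0,0,0,0,-1],[0,0,0,0,0,0,-1]])

```text
time: 11.22
position: [0.4639, 0.0271, 0.1788]
ee_rot: [[0.242, 0.97, 0.0], [0.97, -0.242, -0.002], [-0.002, 0.001, -1.0]]
ft_force: [-2.6, -3.6, 6.4]
finger_gap: 0.018
finger_force: 59.6
```

play_rows(series=[[0.005,0.03,0,0,0,0,-1],[0,0,0,0,0,0,-1]])

```text
time: 11.38
position: [0.4641, 0.0277, 0.1788]
ee_rot: [[0.242, 0.97, 0.001], [0.97, -0.242, -0.003], [-0.002, 0.001, -1.0]]
ft_force: [-1.9, -3.6, 4.9]
finger_gap: 0.0186
finger_force: 59.5
```

play_rows(series=[[0.005,0.03,0,0,0,0,-1],[0,0,0,0,0,0,-1]])

```text
time: 11.55
position: [0.4644, 0.0288, 0.1787]
ee_rot: [[0.242, 0.97, 0.001], [0.97, -0.242, -0.002], [-0.001, 0.001, -1.0]]
ft_force: [-0.5, -3.4, 4.1]
finger_gap: 0.0186
finger_force: 59.5
```

play_rows(series=[[0,0.025,-0.01,0,0,0,-1],[0,0,0,0,0,0,-1]])

```text
time: 11.72
position: [0.4644, 0.0296, 0.1783]
ee_rot: [[0.242, 0.97, 0.001], [0.97, -0.242, -0.001], [-0.001, 0.001, -1.0]]
ft_force: [-0.8, -3.2, 5.1]
finger_gap: 0.0182
finger_force: 59.5
```

play_rows(series=[[0.005,0.025,0,0,0,0,-1],[0,0,0,0,0,0,-1]])

```text
time: 11.88
position: [0.4641, 0.031, 0.1778]
ee_rot: [[0.241, 0.97, -0.0], [0.97, -0.241, 0.001], [0.001, -0.001, -1.0]]
ft_force: [-0.2, -1.6, 1.0]
finger_gap: 0.0184
finger_force: 59.2
```

play_rows(series=[[0,0,-0.03,0,0,0,-1],[0,0,0,0,0,0,-1]])

```text
time: 12.05
position: [0.4637, 0.031, 0.1769]
ee_rot: [[0.241, 0.97, -0.001], [0.97, -0.241, 0.001], [0.0, -0.001, -1.0]]
ft_force: [-0.4, -1.4, -1.3]
finger_gap: 0.0182
finger_force: 58.9
```

play_rows(series=[[0,0,-0.03,0,0,0,-1],[0,0,0,0,0,0,-1]])

```text
time: 12.22
position: [0.4634, 0.0309, 0.1758]
ee_rot: [[0.241, 0.97, -0.002], [0.97, -0.241, 0.0], [-0.0, -0.002, -1.0]]
ft_force: [-2.2, -0.4, 0.1]
finger_gap: 0.0181
finger_force: 58.9
```

play_rows(series=[[-0.03,0,-0.05,0,0,0,-1],[0,0,-0.05,0,0,0,-1],[0,0,0,0,0,0,-1]])

```text
time: 12.47
position: [0.4632, 0.0308, 0.1735]
ee_rot: [[0.242, 0.97, -0.001], [0.97, -0.242, 0.0], [0.0, -0.001, -1.0]]
ft_force: [-1.2, -0.6, -2.9]
finger_gap: 0.0184
finger_force: 58.8
```

play_rows(series=[[0,0,-0.08,0,0,0,-1],[0,0,-0.08,0,0,0,-1],[0,0,0,0,0,0,-1]])

```text
time: 12.72
position: [0.4632, 0.0307, 0.1696]
ee_rot: [[0.242, 0.97, -0.001], [0.97, -0.242, 0.0], [-0.0, -0.001, -1.0]]
ft_force: [-1.3, -1.0, -1.7]
finger_gap: 0.0182
finger_force: 58.8
```

Going in freely; continue down to just above the seat (TCP ≈ 0.129).

play_rows(series=[[-0.02,0,-0.12,0,0,0,-1],[0,0,-0.12,0,0,0,-1],[0,0,-0.12,0,0,0,-1],[0,0,0,0,0,0,-1]])

```text
time: 13.05
position: [0.4629, 0.0307, 0.1604]
ee_rot: [[0.242, 0.97, -0.0], [0.97, -0.242, 0.0], [0.0, -0.0, -1.0]]
ft_force: [-1.3, 0.2, -1.6]
finger_gap: 0.0182
finger_force: 58.8
```

play_rows(series=[[0,0,-0.15,0,0,0,-1],[0,0,-0.15,0,0,0,-1],[0,0,-0.15,0,0,0,-1],[0,0,0,0,0,0,-1]])

```text
time: 13.38
position: [0.4627, 0.0307, 0.149]
ee_rot: [[0.242, 0.97, -0.001], [0.97, -0.242, 0.0], [-0.0, -0.001, -1.0]]
ft_force: [0.4, -0.9, -1.6]
finger_gap: 0.0183
finger_force: 58.8
```

play_rows(series=[[0,0,-0.2,0,0,0,-1],[0,0,-0.2,0,0,0,-1],[0,0,-0.2,0,0,0,-1],[0,0,0,0,0,0,-1]])

```text
time: 13.72
position: [0.4626, 0.0306, 0.1337]
ee_rot: [[0.242, 0.97, -0.001], [0.97, -0.242, -0.0], [-0.0, -0.001, -1.0]]
ft_force: [-0.7, -2.6, -2.7]
finger_gap: 0.018
finger_force: 58.8
```

play_rows(series=[[0,0,-0.06,0,0,0,-1],[0,0,0,0,0,0,-1],[0,0,-0.04,0,0,0,-1],[0,0,0,0,0,0,-1]])

```text
time: 14.05
position: [0.4628, 0.0305, 0.1323]
ee_rot: [[0.242, 0.97, -0.0], [0.97, -0.242, -0.0], [-0.0, -0.0, -1.0]]
ft_force: [-1.8, -3.4, -0.3]
finger_gap: 0.0181
finger_force: 58.9
```

play_rows(series=[[-0.02,-0.03,-0.04,0,0,0,-1],[0,0,0,0,0,0,-1],[0,0,0,0,0,0,-1]])

```text
time: 14.3
position: [0.4628, 0.0302, 0.1314]
ee_rot: [[0.241, 0.97, 0.001], [0.97, -0.241, 0.001], [0.001, 0.001, -1.0]]
ft_force: [-0.4, -1.3, -0.6]
finger_gap: 0.0179
finger_force: 58.9
```

play_rows(series=[[0,0,-0.04,0,0,0,-1],[0,0,0,0,0,0,-1]])

```text
time: 14.47
position: [0.4628, 0.0301, 0.1303]
ee_rot: [[0.241, 0.97, 0.001], [0.97, -0.241, 0.001], [0.001, 0.001, -1.0]]
ft_force: [1.1, 0.4, -1.3]
finger_gap: 0.0184
finger_force: 58.9
```

play_rows(series=[[0,0,-0.03,0,0,0,-1],[0,0,0,0,0,0,-1]])

```text
time: 14.63
position: [0.4627, 0.0301, 0.1295]
ee_rot: [[0.241, 0.97, 0.0], [0.97, -0.241, 0.0], [0.0, 0.0, -1.0]]
ft_force: [0.6, -0.0, -0.8]
finger_gap: 0.0186
finger_force: 58.9
```

play_rows(series=[[0,0,-0.03,0,0,0,-1],[0,0,0,0,0,0,-1]])

```text
time: 14.8
position: [0.4627, 0.03, 0.1292]
ee_rot: [[0.241, 0.97, 0.001], [0.97, -0.241, 0.0], [0.0, 0.001, -1.0]]
ft_force: [-1.3, 0.3, 2.0]
finger_gap: 0.0179
finger_force: 59.3
```

play_rows(series=[[0,0,-0.03,0,0,0,-1],[0,0,0,0,0,0,-1]])

```text
time: 14.97
position: [0.4628, 0.03, 0.1292]
ee_rot: [[0.242, 0.97, 0.001], [0.97, -0.242, 0.0], [0.0, 0.001, -1.0]]
ft_force: [-3.2, 0.6, 8.9]
finger_gap: 0.018
finger_force: 60.1
```

Head seated at TCP z 0.129 with a light touch. Release and back off upward.

play_rows(series=[[0,0,0.03,0,0,0,-1],[0,0,0,0,0,0,-0.4],[0,0,0,0,0,0,0],[0,0,0,0,0,0,0.1],[0,0,0,0,0,0,0.1],[0,0,0.2,0,0,0,0.1],[0,0,0.6,0,0,0,0.1],[0,0,0.8,0,0,0,0.1],[0,0,0.8,0,0,0,-0.2],[-0.14,-0.56,0,0,0,0,-0.2],[-0.14,-0.56,0,0,0,0,-0.2],[-0.14,-0.56,0,0,0,0,-0.2],[0,0,0,0,0,0,-0.2],[0,0,0,0,0,0,-0.2]])

```text
time: 16.13
position: [0.452, -0.0124, 0.1891]
ee_rot: [[0.243, 0.97, 0.0], [0.97, -0.243, 0.0], [0.0, 0.0, -1.0]]
ft_force: [-0.2, -0.4, -0.0]
finger_gap: 0.0345
finger_force: 0.0
```

```bash
python3 e.py r1.png
```

```text
linchpin [[([291.7, 193.3], 0.51)], []]
linchpin_end [[([292.9, 211.6], 0.66)], [([389.4, 182.1], 0.75)]]
[ 0.7069 -0.1855  0.2637]
ring_wire [[([287.0, 195.7], 0.23)], []]
{'time': 16.5333, 'position': [0.452, -0.0117, 0.1888], 'ee_rot': [[0.2409, 0.9706, -0.0001], [0.9706, -0.2409, 0.0], [0.0, -0.0001, -1.0]], 'ft_force': [-0.1519, -0.475, 0.2928], 'ft_torque': [0.0061, -0.0139, 0.0067], 'finger_gap': 0.0342, 'finger_force': 0.0}
```

View pics/r1.png

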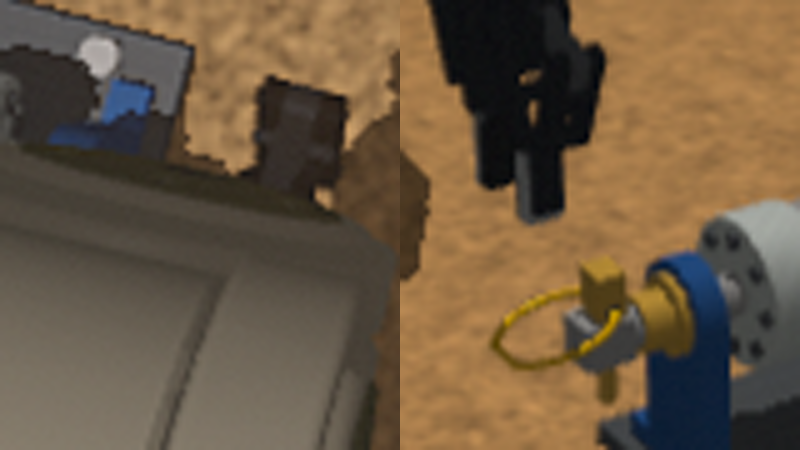

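The pin is seated with its head on the shaft at about (603,290). Its end shows below at (607,395), and the ring is outboard and roughly level, with its tip at (493,345). Next I'll lower the straddling fingers onto the ring sides and swing it down along its arc while tilting.

play_rows(series=[[0,0,-0.8,0,0,0,-0.2],[0,0,-0.8,0,0,0,-0.2],[0,0,-0.6,0,0,0,-0.2],[0,0,-0.36,0,0,0,-0.2],[0.002,0.009,-0.176,0.97,-0.241,0,-0.2],[0.006,0.026,-0.174,0.97,-0.241,0,-0.2],[0.01,0.042,-0.17,0.97,-0.241,0,-0.2],[0.015,0.058,-0.165,0.97,-0.241,0,-0.2],[0.018,0.075,-0.158,0.97,-0.241,0,-0.2],[0.022,0.089,-0.15,0.97,-0.241,0,-0.2],[0.026,0.103,-0.14,0.97,-0.241,0,-0.2],[0,0,0,0,0,0,-0.2],[0,0,0,0,0,0,-0.2]])

```text
time: 17.62
position: [0.4543, -0.0029, 0.0956]
ee_rot: [[0.189, 0.97, 0.154], [0.742, -0.244, 0.624], [0.643, -0.003, -0.766]]
ft_force: [0.0, -0.7, 0.1]
finger_gap: 0.0343
finger_force: 0.0
```

```bash
python3 e.py r2.png
```

```text
linchpin [[([288.0, 195.8], 0.69)], [([254.9, 336.4], 0.66)]]
[0.4618 0.0285 0.1092]
linchpin_end [[([289.9, 209.7], 0.48)], [([449.6, 224.7], 0.54)]]
[ 0.6756 -0.2336  0.2781]
ring_wire [[([290.6, 188.9], 0.64)], [([254.3, 336.7], 0.68)]]
[0.4649 0.0298 0.1286]
{'time': 18.0167, 'position': [0.4547, -0.0016, 0.0972], 'ee_rot': [[0.183, 0.9707, 0.1555], [0.7436, -0.2401, 0.624], [0.6431, 0.0014, -0.7658]], 'ft_force': [0.1094, 0.8, -0.2086], 'ft_torque': [-0.5236, 0.1099, 0.0123], 'finger_gap': 0.0337, 'finger_force': 0.0}
```

View pics/r2.png

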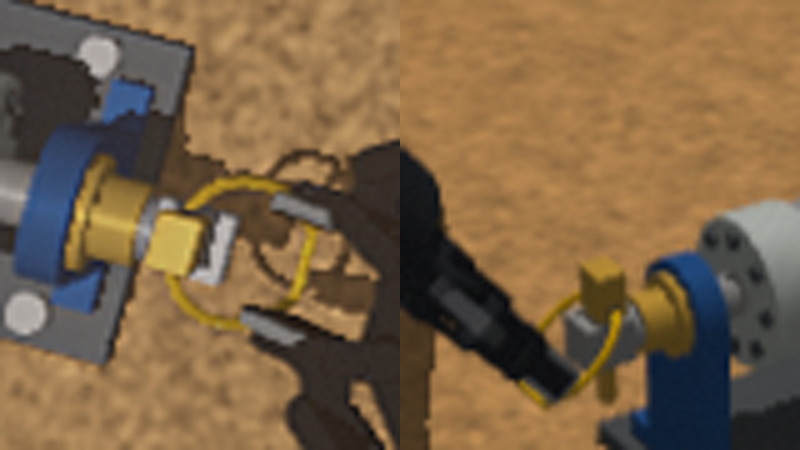

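Both views show the ring swung down about 45°. One finger bears on each side wire (top crop (300,208) and (270,325)), clear of the shaft, and the pin is still seated. I'll swing it on towards the pin's end.

play_rows(series=[[0.007,0.029,-0.136,0,0,0,-0.2],[0.007,0.029,-0.136,0,0,0,-0.2],[0.007,0.029,-0.136,0,0,0,-0.2],[0.007,0.029,-0.136,0,0,0,-0.2],[0.007,0.029,-0.136,0,0,0,-0.2],[0.007,0.029,-0.136,0,0,0,-0.2],[0.031,0.126,-0.03,0,0,0,-0.2],[0.031,0.126,-0.03,0,0,0,-0.2],[0.031,0.126,-0.03,0,0,0,-0.2],[0.02,0.08,-0.03,0,0,0,-0.2],[0,0,0,0,0,0,-0.2],[0,0,0,0,0,0,-0.2]])

```text
time: 19.02
position: [0.4583, 0.014, 0.0732]
ee_rot: [[0.184, 0.971, 0.155], [0.743, -0.241, 0.625], [0.644, -0.0, -0.765]]
ft_force: [0.1, -0.1, 0.1]
finger_gap: 0.0341
finger_force: 0.1
```

play_rows(series=[[0.01,0.04,-0.01,0,0,0,-0.2],[0,0,0,0,0,0,-0.2]])

```text
time: 19.18
position: [0.4586, 0.0148, 0.073]
ee_rot: [[0.185, 0.97, 0.155], [0.742, -0.242, 0.625], [0.644, -0.0, -0.765]]
ft_force: [-0.7, -0.3, 0.5]
finger_gap: 0.0345
finger_force: 0.1
```

play_rows(series=[[0.01,0.04,-0.01,0,0,0,-0.2],[0,0,0,0,0,0,-0.2]])

```text
time: 19.35
position: [0.4589, 0.0158, 0.0726]
ee_rot: [[0.185, 0.97, 0.156], [0.742, -0.242, 0.625], [0.644, -0.0, -0.765]]
ft_force: [0.0, -0.5, 0.4]
finger_gap: 0.0339
finger_force: 0.2
```

play_rows(series=[[0.01,0.04,-0.01,0,0,0,-0.2],[0,0,0,0,0,0,-0.2]])

```text
time: 19.52
position: [0.4591, 0.0168, 0.0724]
ee_rot: [[0.185, 0.97, 0.156], [0.742, -0.242, 0.625], [0.644, -0.0, -0.765]]
ft_force: [-0.3, -0.8, 0.0]
finger_gap: 0.034
finger_force: 0.3
```

play_rows(series=[[0.01,0.04,-0.01,0,0,0,-0.2],[0,0,0,0,0,0,-0.2]])

```text
time: 19.68
position: [0.4594, 0.0177, 0.0721]
ee_rot: [[0.185, 0.97, 0.155], [0.743, -0.242, 0.625], [0.644, -0.0, -0.765]]
ft_force: [0.1, -2.1, 1.5]
finger_gap: 0.0341
finger_force: 1.1
```

play_rows(series=[[0.01,0.04,-0.01,0,0,0,-0.2],[0,0,0,0,0,0,-0.2]])

```text
time: 19.85
position: [0.4597, 0.0187, 0.0718]
ee_rot: [[0.185, 0.97, 0.156], [0.743, -0.242, 0.625], [0.644, 0.0, -0.765]]
ft_force: [-0.0, -1.5, -0.2]
finger_gap: 0.0338
finger_force: 0.8
```

play_rows(series=[[0.01,0.04,0,0,0,0,-0.2],[0,0,0,0,0,0,-0.2]])

```text
time: 20.02
position: [0.4599, 0.0197, 0.0718]
ee_rot: [[0.185, 0.97, 0.155], [0.742, -0.242, 0.625], [0.644, -0.0, -0.765]]
ft_force: [-0.1, 0.0, -0.3]
finger_gap: 0.0342
finger_force: 0.1
```

play_rows(series=[[0.01,0.04,0,0,0,0,-0.2],[0,0,0,0,0,0,-0.2]])

```text
time: 20.18
position: [0.4601, 0.0208, 0.0717]
ee_rot: [[0.185, 0.97, 0.155], [0.743, -0.241, 0.625], [0.644, -0.0, -0.765]]
ft_force: [-0.8, -2.0, -0.2]
finger_gap: 0.0343
finger_force: 1.2
```

play_rows(series=[[0.01,0.04,0,0,0,0,-0.2],[0,0,0,0,0,0,-0.2]])

```text
time: 20.35
position: [0.4603, 0.0218, 0.0718]
ee_rot: [[0.185, 0.97, 0.155], [0.743, -0.241, 0.625], [0.644, -0.0, -0.765]]
ft_force: [-0.5, -2.3, -0.7]
finger_gap: 0.0341
finger_force: 1.3
```

play_rows(series=[[0.01,0.04,0,0,0,0,-0.2],[0,0,0,0,0,0,-0.2]])

```text
time: 20.52
position: [0.4606, 0.0228, 0.0718]
ee_rot: [[0.185, 0.97, 0.155], [0.742, -0.242, 0.625], [0.644, -0.0, -0.765]]
ft_force: [-1.1, -2.9, -0.6]
finger_gap: 0.0341
finger_force: 1.4
```

play_rows(series=[[0.01,0.04,0,0,0,0,-0.2],[0,0,0,0,0,0,-0.2]])

```text
time: 20.68
position: [0.4608, 0.0239, 0.0718]
ee_rot: [[0.185, 0.97, 0.155], [0.742, -0.241, 0.625], [0.644, -0.0, -0.765]]
ft_force: [-0.5, -2.4, -0.6]
finger_gap: 0.0339
finger_force: 1.2
```

```bash
python3 e.py r3.png
```

```text
linchpin [[([290.1, 193.6], 0.49), ([148.3, 315.5], 0.23)], []]
linchpin_end [[([290.5, 210.5], 0.54), ([231.3, 357.7], 0.52)], [([258.8, 333.7], 0.73), ([365.7, 344.9], 0.27)]]
[0.4658 0.0286 0.0685]
ring_wire [[([291.1, 185.2], 0.62)], [([258.0, 339.1], 0.53)]]
[0.4648 0.0255 0.14  ]
{'time': 21.0833, 'position': [0.4608, 0.0239, 0.0719], 'ee_rot': [[0.1849, 0.9704, 0.1553], [0.7423, -0.2415, 0.6251], [0.6441, -0.0003, -0.7649]], 'ft_force': [-0.91, -1.4041, -1.5117], 'ft_torque': [-0.8853, 0.1558, -0.0386], 'finger_gap': 0.0342, 'finger_force': 0.8022}
```

View pics/r3.png

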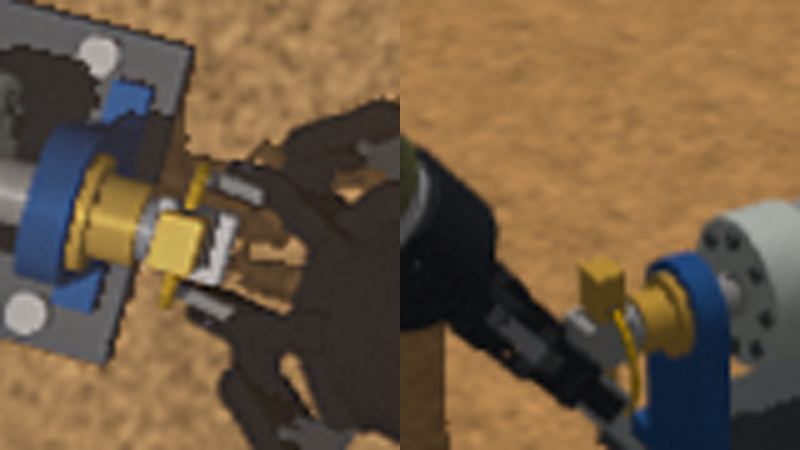

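The ring is now near vertical under the head (scene crop wire from (620,310) to (635,405)), with the pin still seated and the tips behind the wires. I'll keep pushing gently until it snaps.

play_rows(series=[[0.01,0.04,0,0,0,0,-0.2],[0,0,0,0,0,0,-0.2]])

```text
time: 21.25
position: [0.461, 0.0252, 0.0719]
ee_rot: [[0.185, 0.97, 0.155], [0.742, -0.241, 0.626], [0.645, -0.001, -0.765]]
ft_force: [-0.1, -0.9, -0.7]
finger_gap: 0.034
finger_force: 0.1
```

play_rows(series=[[0.01,0.04,0,0,0,0,-0.2],[0,0,0,0,0,0,-0.2]])

```text
time: 21.42
position: [0.4612, 0.0262, 0.0719]
ee_rot: [[0.185, 0.97, 0.155], [0.742, -0.241, 0.625], [0.644, -0.0, -0.765]]
ft_force: [-0.5, -1.2, -0.5]
finger_gap: 0.0344
finger_force: 0.2
```

play_rows(series=[[0.01,0.04,0,0,0,0,-0.2],[0,0,0,0,0,0,-0.2]])

```text
time: 21.58
position: [0.4615, 0.027, 0.0719]
ee_rot: [[0.185, 0.97, 0.155], [0.742, -0.241, 0.625], [0.644, -0.0, -0.765]]
ft_force: [-0.1, -0.2, 0.5]
finger_gap: 0.0342
finger_force: 0.2
```

play_rows(series=[[0.01,0.04,0,0,0,0,-0.2],[0,0,0,0,0,0,-0.2]])

```text
time: 21.75
position: [0.4618, 0.0279, 0.0719]
ee_rot: [[0.185, 0.97, 0.155], [0.742, -0.241, 0.625], [0.644, -0.0, -0.765]]
ft_force: [-1.2, 0.2, 0.5]
finger_gap: 0.0343
finger_force: 0.2
```

play_rows(series=[[-0.06,-0.23,0,0,0,0,-0.2],[-0.116,-0.466,0,0,0,0,-0.2],[-0.116,-0.466,0,0,0,0,-0.2],[-0.116,-0.466,0,0,0,0,-0.2],[-0.116,-0.466,0.3,0,0,0,-0.2],[0,0,0.8,0,0,0,-0.2],[0,0,0.8,0,0,0,-0.2],[0,0,0.8,0,0,0,-0.2],[0,0,0.8,0,0,0,-0.2],[0,0,0.8,0,0,0,-0.2],[0,0,0,0,0,0,-0.2],[0,0,0,0,0,0,-0.2]])

```text
time: 22.75
position: [0.4492, -0.0253, 0.1799]
ee_rot: [[0.184, 0.97, 0.157], [0.743, -0.242, 0.624], [0.643, 0.002, -0.766]]
ft_force: [-0.4, -0.5, -0.7]
finger_gap: 0.0343
finger_force: 0.0
```

```bash
sed -i 's/c(B,220,290,80,90,5)/c(B,220,290,80,90,5)/' e.py; python3 e.py f1.png; python3 -c "
import sys;sys.path.insert(0,'.')
from h import *
a=shot('scene')
for th in (1.46,1.57,1.7,1.78):
    y,z=-.056*np.cos(th),-.056*np.sin(th)
    u=np.array(proj(a,(.4628+.241*y,.030+.97*y,.123+z))); print(th,u,(u-[250,130])*5+[400,0])
"
```

```text
linchpin [[([286.7, 191.0], 0.57), ([289.0, 194.6], 0.43)], [([262.3, 339.0], 0.58), ([342.6, 178.7], 0.44)]]
[0.4622 0.0172 0.1267]
linchpin_end [[([290.5, 211.0], 0.76), ([147.0, 316.4], 0.21)], [([259.3, 336.1], 0.57)]]
[0.4623 0.0293 0.065 ]
ring_wire [[([290.6, 188.3], 0.43)], [([254.5, 335.6], 0.42)]]
[0.4667 0.0289 0.1314]
{'time': 23.15, 'position': [0.4485, -0.0244, 0.1788], 'ee_rot': [[0.1855, 0.9704, 0.1545], [0.7419, -0.2415, 0.6255], [0.6443, -0.0014, -0.7648]], 'ft_force': [0.1459, 0.3962, -0.2519], 'ft_torque': [-0.5355, 0.1296, 0.0079], 'finger_gap': 0.0339, 'finger_force': 0.0}
1.46 [288.73433749 210.83800326] [593.67168745 404.19001628]
1.57 [290.90033682 210.26416781] [604.5016841  401.32083907]
1.7 [293.43792051 209.28964933] [617.18960255 396.44824666]
1.78 [294.97128549 208.53725177] [624.85642746 392.68625883]
```

View pics/f1.png

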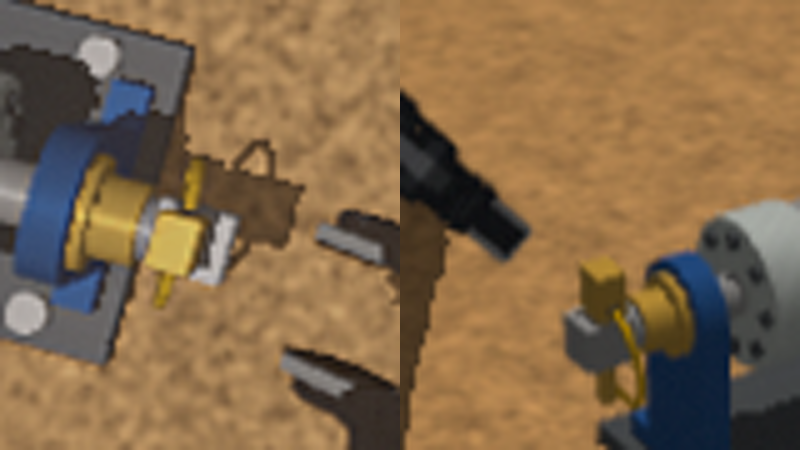

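The gripper is clear. The head sits on the shaft at (603,285), and the ring's far bar, (615,360) to (640,405), lies inboard of the pin's end at (605,395). It sits at about 1.7–1.78 rad, so it is locked. Handing in.

```bash
python3 -c "
from h import *
print(arm.finish_job())"
```

```text
the job is handed in; nothing more can be done
None
```

I put the linchpin down the shaft's cross hole with its head seated, and the ring looks locked past the pin's lower end (about 1.7–1.78 rad in the camera view). I let go, backed the gripper clear and handed in at about 23 s; no verdict came back.

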